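# Put the ball bearing away in the small steel cabinet

### The job

Put the ball bearing away in the small grey steel cabinet: swing its door wide open by the handle (about a right angle), pull the tray nearly all the way out, and lay the bearing flat on the tray floor. Then push the tray fully home and close the door completely. Leave the similar round spacer and the black nut where they are.

Things in the scene. Friction and masses are not known exactly. Their poses are not given: they have to be found in the camera images.
- cabinet: Fixed grey sheet-steel cabinet, 160 deep (x) x 220 wide (y) x 120 mm high, standing on the surface (flat top at z = 120 mm; the top is closed). Origin: middle of its front face (without the door), at surface height; x points into the cabinet, y to its left side, z up. A hollow door covers the front; behind it is one shallow sliding tray.
- door (a joint): Door angle in rad: 0 closed, grows as it opens, stop at 1.75; may start slightly ajar. Hollow pan door, 220 wide, 48 mm deep, 16 to 120 mm above the surface, hinged on a vertical axis at the cabinet's LEFT front corner (+y side); its free right end swings towards the robot, then left (clockwise from above). It stays where it is left.
- door_hinge (a point): A point on the door's vertical hinge axis, 98 mm above the surface; on the cabinet's front face plane, 110 mm left of its middle. Its axes turn with the door: x normal to the door (pointing inward), y along it from free end to hinge.
- door_grip (a point): Grip point on the door handle, a steel bow near the free end: upright round bar of 12 mm diameter from 56 to 114 mm above the surface, 30 mm clear gap to the door face. The point is on the bar's axis, 98 mm above the surface, 192 mm from the hinge along the door, 84 mm out from the hinge plane (36 mm out from the door face). Axes as for the hinge point.
- tray (a joint): How far the tray is pulled out, m: 0 fully home, stop at 0.125. It slides straight out of the cabinet's front (along the cabinet's -x) and stays where it is left.
- tray_pull (a point): Grip point on the tray's pull, a steel bow in the middle of the tray front: upright bar of 10 mm diameter, from 55 to 101 mm above the surface, 34 mm out from the tray front (29 mm gap). The point is on the bar's axis, 88 mm above the surface, and moves with the tray. With the tray home it stands inside the hollow door.
- tray_floor (a point): Centre of the tray floor (48 mm above the surface), 74 mm behind the tray's front face; moves with the tray; x points into the cabinet, y left. Inside 140 (x) x 194 mm (y); side and back walls stand 24 mm over the floor, the front plate 57 mm. With the tray fully out, the floor from x = -70 to +51 mm is clear of the cabinet.
- bearing: The ball bearing: flat bright steel ring with a dark red-brown shield, 42 mm outside diameter, 12 mm high, lying flat on the surface. Origin: centre of its underside, z up.
- spacer: Bystander: plain light aluminium spacer ring, 32 mm diameter, 16 mm high. Origin: centre of its underside.
- nut_black: Bystander: black hexagon nut, 33 x 38 x 20 mm. Origin: centre of its underside.
There are look-alikes about, which are no part of the job. What is shaped like the bearing but orange is not meant.

How it is judged:
By the outcome, as a careful person would: the job done as asked, in the order asked, and still so for the second after the job is handed in, with the robot touching nothing.
It also fails if it takes over 72 s, if anything falls off the work surface, if the arm or the gripper's body presses on something with over 40 N, if the wrist force passes 120 N, or if a joint passes its speed limit or range.

### The arm

A 6-joint arm with a two-finger parallel gripper is mounted at the origin on a cart in front of the work surface, level with it; the furniture and walls round the work are solid. World frame = base frame: x ahead of the robot, y to its left, z up, the work surface at z = 0. Lengths are in mm, angles in rad, forces in N, time in s.
With the tool pointing down it reaches from about 350 to 875 mm from the base axis. Payload 4.2 kg.
Tool frame: the origin (TCP) lies on the mounting face of the last link; the fingertips stand 173 mm ahead of it and the grasp point (between the pads) lies 155 mm ahead of it; z points along the fingers, y is the line along which they close (so a half turn about z gives the same grasp; the last joint's range is limited). The gripper opens to 85 mm and grips with 20 to 120 N. Pads are 22 mm wide; open, the fingers measure 114 mm over their backs; the gripper's body (76 mm by 85 mm) begins 54 mm behind the grasp point. The pads swing forward as they close: fully open they stand 13 mm farther back than shut.
Start: joints at [1.414, 0.385, 0.008, 0, -1.194, -0.259], TCP at [252.418, 571.739, 404.712] pointing down, gripper open.
Joint ranges: [-3.14, 3.14], [-1.21, 2.06], [-1.07, 1.41], [-3.16, 2.05], [-2.99, -0.16], [-3.1, 3.1]. Speed limits (rad/s): [2.79, 2.79, 3.14, 3.14, 3.14, 3.14].

### API

Orientations are given as a unit quaternion [x, y, z, w].
In Python, from bench import arm gives the robot as it stands. The module is installed in compiled form; this text tells all that it offers.
- The arm moves only by the tool move_arm, never from a script. Its arguments are lists of equal length, an entry for each row: "fingers": the finger opening in mm, from 0 to 85.4; "travel": the shift along the tool's x, y, z in mm, a list of three; "dr": the turn, a rotation vector about the tool's x, y, z in rad, a list of three. A call has 1 to 10 rows; each row is the pose to reach, as a shift and turn from the pose commanded when the call began, along the tool's axes at that moment; what a row does not reach only later rows make up. A row lasts 1/10 s, in which the tool goes at most 50 mm and 8.59 degrees, less where a joint would pass 70% of its speed; a pose out of reach is approached as far as the arm can. A call with a gripper value outside its range is refused whole. The fingers move at their own pace and stop on an object; the grip force is fixed at half the most. Time passes only in rows, so rows that repeat a pose let the fingers close. It gives the time, the measured TCP pose, the force, the opening and the grip force at its end, in the units of the state.
- arm.read_state(): the state, without advancing time (a new reading comes with each control period).
- arm.get_image(name): name is "side" or "top"; returns the picture (384x512x3 uint8, red, green, blue); there is no depth.
- arm.camera_model(name): a dict with "intrinsics" (3x3 intrinsics, pixels), "k1" (the pictures are not rectified: a ray, as slopes to the right and down, at radius r is drawn at 1 + k1 r^2 times it, then the intrinsics apply), "pose" (4x4, takes a point from camera to world coordinates). Camera axes: x right, y up, looking along -z (the intrinsics and any distortion apply to the point x, -y, -z); pixel columns grow to the right and rows downward; lengths in mm; the calibration is good to about 2 mm. A picture is of the moment at which its call begins. camera_model takes no time and is no camera call.
- arm.job_done(): hands the job in; it is judged then, once.
The state is a dict: "clock": time; "joints": joint angles; "joint_vel": joint speeds; "joint_efforts": joint torques, N m; "position": TCP position; "ee_rot": TCP orientation; "contact_force": force on the tool from outside, world axes, zero at the start; "wrist_torque": the same for the moment, N m; "gripper_width": finger opening in mm; "grasp_force": force on a finger pad.
Only numpy, scipy, OpenCV 4.12 (cv2) and the standard library are available. Lean on these libraries where they do the work, as an engineer would, in place of code of your own. Each camera call takes 0.05 s, during which the arm holds its last target. There are 200 camera calls.

## Working session

There is one attempt and no reset: what is moved stays moved. The work goes in short steps, Python scripts to look and compute and a tool call to move; the robot and the scene stay as the last step left them, time stands still between calls to the robot, and variables do not carry over. Pictures are saved under pics/ and viewed, at most 10 in all, crops included, and the job is handed in when it is done.

Besides the shell and the picture viewer there is one more tool, called after ">>>" as a command line: name --argument value ..., lists and objects as JSON in quotes. move_arm: Moves the arm, as the interface text tells. Its arguments: {"type":"object","properties":{"fingers":{"type":"array","items":{"type":"number"}},"travel":{"type":"array","items":{"type":"array","items":{"type":"number"}}},"dr":{"type":"array","items":{"type":"array","items":{"type":"number"}}}},"required":["fingers","travel","dr"]}

```bash
mkdir -p pics; python3 - <<'E'
from bench import arm
import cv2
for n in("side","top"):
    cv2.imwrite(f"pics/{n}0.png",arm.get_image(n)[:,:,::-1])
    m=arm.camera_model(n);print(n,m)
print(arm.read_state())
E
```

```text
side {'intrinsics': array([[438.14033901,   0.        , 254.03620799],
       [  0.        , 438.14033901, 184.567664  ],
       [  0.        ,   0.        ,   1.        ]]), 'k1': 0.03204427160483986, 'pose': array([[ 9.80166207e-01,  1.08050862e-01, -1.66130125e-01,
         4.18846541e+02],
       [-1.97403358e-01,  6.06332355e-01, -7.70320057e-01,
        -9.57752005e+02],
       [ 1.74963240e-02,  7.87836333e-01,  6.15636087e-01,
         7.47445999e+02],
       [ 0.00000000e+00,  0.00000000e+00,  0.00000000e+00,
         1.00000000e+00]])}
top {'intrinsics': array([[383.00186426,   0.        , 253.08133527],
       [  0.        , 383.00186426, 189.42343591],
       [  0.        ,   0.        ,   1.        ]]), 'k1': -0.023593844438868534, 'pose': array([[-1.30398243e-02,  9.80591743e-01, -1.95626676e-01,
         4.08550318e+02],
       [-9.99904893e-01, -1.36663887e-02, -1.85334544e-03,
        -1.44479894e+02],
       [-4.49088542e-03,  1.95583903e-01,  9.80676689e-01,
         9.44174477e+02],
       [ 0.00000000e+00,  0.00000000e+00,  0.00000000e+00,
         1.00000000e+00]])}
{'clock': 0.1, 'joints': array([ 1.41361286e+00,  3.85524922e-01,  6.77512901e-03, -4.14677803e-04,
       -1.19402859e+00, -2.58621170e-01]), 'joint_vel': array([-0.00024538, -0.00254182,  0.00150769,  0.00132777, -0.00033638,
        0.00105272]), 'joint_efforts': array([-1.57263398e-04, -3.93320811e+01,  1.88927400e+01,  4.19797182e+00,
       -2.59256565e-03,  8.83971552e-06]), 'position': array([252.34092259, 571.60936998, 403.71127074]), 'ee_rot': array([ 9.78449758e-01, -2.06482569e-01, -1.42230238e-04,  9.99521412e-04]), 'contact_force': array([-0.36413607, -0.43567021, -0.15627445]), 'wrist_torque': array([-0.0303541 ,  0.00149554,  0.00647775]), 'grasp_force': 0.0, 'gripper_width': 85.29147425587244}
```

View pics/top0.png

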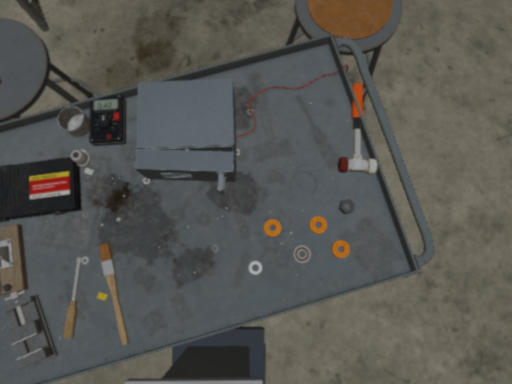

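View pics/side0.png

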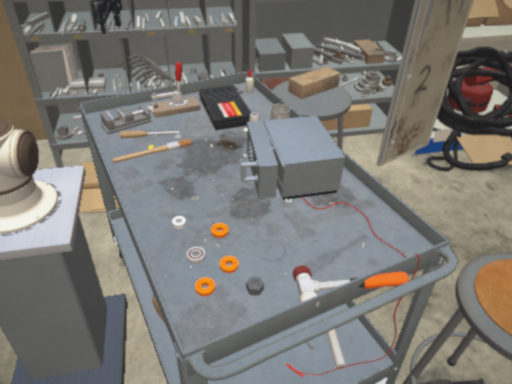

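Top view: cabinet at cols 137–234, rows 80–178, with the handle at (221,182). Bearing is at (302,254), spacer at (255,268), nut at (347,207), and there are three orange look-alikes. Side view: bearing at (196,254), handle at about (248,172). I'll zoom in on the cabinet.

```bash
python3 - <<'E'
import cv2,numpy as np
a=cv2.imread("pics/top0.png")[70:200,125:250]; b=cv2.imread("pics/side0.png")[105:210,235:350]
a=cv2.resize(a,None,fx=3.2,fy=3.2,interpolation=2);b=cv2.resize(b,None,fx=3.4,fy=3.4,interpolation=2)
o=np.zeros((420,800,3),np.uint8);o[:a.shape[0],:a.shape[1]]=a;o[:b.shape[0],405:405+b.shape[1]]=b
cv2.imwrite("pics/z0.png",o)
E
cat > h.py <<'E'
import numpy as np,cv2
from bench import arm
from scipy.spatial.transform import Rotation as R
def ray(n,uv):
    m=arm.camera_model(n);k=m["intrinsics"]
    p=cv2.undistortPoints(np.array([[uv]],float),k,np.array([m["k1"],0,0,0.]))[0,0]
    T=m["pose"];d=T[:3,:3]@np.array([p[0],-p[1],-1]);return T[:3,3],d
def onz(n,uv,z):
    o,d=ray(n,uv);return o+d*(z-o[2])/d[2]
def proj(n,X):
    m=arm.camera_model(n);T=m["pose"];c=(np.atleast_2d(X)-T[:3,3])@T[:3,:3]
    s=c[:,:2]/-c[:,2:]*[1,-1];s=s*(1+m["k1"]*(s**2).sum(1,keepdims=True))
    return s*m["intrinsics"][0,0]+m["intrinsics"][:2,2]
def tri(a,b):
    (o,d),(p,e)=ray("top",a),ray("side",b)
    s=np.linalg.lstsq(np.c_[d,-e],p-o,rcond=None)[0];return (o+d*s[0]+p+e*s[1])/2,np.linalg.norm(o+d*s[0]-p-e*s[1])
E
```

```text
(no output)
```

View pics/z0.png

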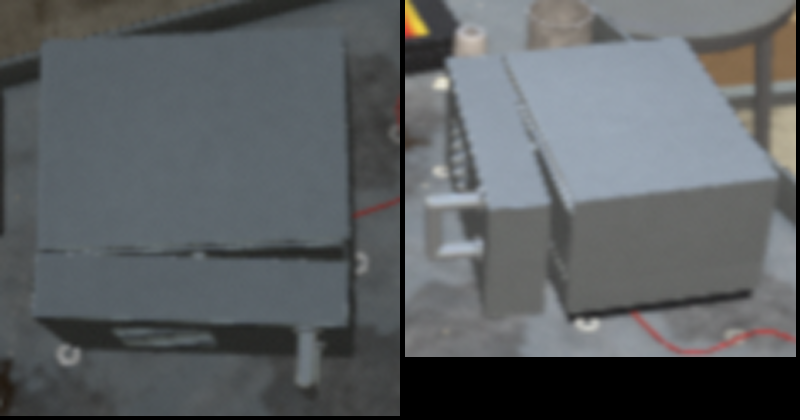

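Zoom: the cabinet roof corners and the door's top edge are clear, the door is slightly ajar, and the handle is at crop (305,330–388) in the left panel.

```bash
python3 - <<'E'
from h import *
np.set_printoptions(precision=1,suppress=True)
t=lambda x,y:(125+(x+.5)/3.2-.5,70+(y+.5)/3.2-.5)
s=lambda x,y:(235+(x-405+.5)/3.4-.5,105+(y+.5)/3.4-.5)
for n,p in dict(BL=(42,42),BR=(344,38),FL=(39,250),FR=(347,240),dBL=(38,256),dBR=(345,258),dFR=(348,320),dFL=(35,318)).items(): print(n,onz("top",t(*p),120))
for n,p in dict(FR=(575,203),BR=(773,178),BL=(685,40),FL=(505,57),dFR=(487,207),dBR=(548,207),dFL=(450,58),dBL=(500,57)).items(): print("s",n,onz("side",s(*p),120))
print("handle top end",onz("top",t(307,335),114), onz("side",s(432,200),114))
for n in("top","side"):
    im=cv2.imread(f"pics/{n}0.png");hsv=cv2.cvtColor(im,cv2.COLOR_BGR2HSV)
    c=(302,254) if n=="top" else (196,254)
    w=im[c[1]-13:c[1]+14,c[0]-14:c[0]+15]; g=w.min(2)
    m=(w.max(2)>130).astype(np.uint8)
    ys,xs=np.nonzero(m); pts=np.c_[xs,ys].astype(np.int32); e=cv2.minEnclosingCircle(pts) if n=="top" else cv2.fitEllipse(cv2.convexHull(pts))
    print(n,e,len(xs)); uv=(c[0]-14+e[0][0],c[1]-13+e[0][1]); print(onz(n,uv,12))
    for i in (e[0],): pass
    print(w.max(2)[::2,::2])
E
```

```text
BL [830.8 123.2 120. ]
BR [830.  -97.5 120. ]
FL [672.2 117.6 120. ]
FR [676.2 -99.3 120. ]
dBL [667.8 118.  120. ]
dBR [663.  -97.9 120. ]
dFR [618.3 -99.9 120. ]
dFL [622.9 118.  120. ]
s FR [ 678.9 -106.2  120. ]
s BR [ 833.  -100.7  120. ]
s BL [832.5 111.3 120. ]
s FL [674.1 109.1 120. ]
s dFR [ 614.7 -100.   120. ]
s dBR [ 658.3 -107.7  120. ]
s dFL [628.3 115.2 120. ]
s dBL [669.9 109.8 120. ]
handle top end [609.4 -70.9 114. ] [578.5 -76.1 114. ]
top ((0.0, 0.0), 0.0) 0
[ 466.2 -225.5   12. ]
[[ 92  92  93  92  93  93  93  92  92  92  94  95  93  93  94]
 [ 92  94  92  91  92  93  94  94  92  91  93  94  91  92  93]
 [ 92  90  91  89  92 101 112 115 106  98  93  94  91  91  92]
 [ 91  91  91  90 114 120 105  98 115 123 101  93  91  91  92]
 [ 89  85  86 101 116  90 112 114  94  96 120  96  90  91  92]
 [ 84  83  84 114  91 117 107  93 106  99 115 112  90  91  92]
 [ 83  84  90 118 100 116  91  86  87 112  98 119  92  90  91]
 [ 81  85  87 120  96 117  92  86  92 116 102 117  93  93  92]
 [ 82  86  87 112 100 109 115 109 112  97 111 105  93  92  92]
 [ 84  86  87  97 120  97  94  99  91 108 119  94  90  92  92]
 [ 86  88  90  91  98 118 118 117 123 120  97  92  91  93  93]
 [ 85  89  91  91  89  90  97 102  96  92  91  92  93  93  93]
 [ 85  89  91  89  88  88  92  92  93  91  90  93  94  93  93]
 [ 86  88  89  88  87  88  90  94  97  92  91  92  94  94  95]]Traceback (most recent call last):
  File "<stdin>", line 13, in <module>
cv2.error: OpenCV(4.12.0) /io/opencv/modules/imgproc/src/shapedescr.cpp:361: error: (-201:Incorrect size of input array) There should be at least 5 points to fit the ellipse in function 'fitEllipseNoDirect'
```

```bash
cat >> h.py <<'E'
def go(xyz,phi,q=None,p=None):
    "tool-frame travel/dr from the measured pose to grasp-point target xyz, tool down, tool x at azimuth phi"
    s=arm.read_state();r=R.from_quat(s["ee_rot"] if q is None else q);p=s["position"] if p is None else p
    t=R.from_euler("z",phi)*R.from_euler("x",np.pi)
    return (r.inv().apply(np.array(xyz)+[0,0,155]-p)).round(1),(r.inv()*t).as_rotvec().round(3)
E
python3 - <<'E'
from h import *
np.set_printoptions(precision=1,suppress=True)
for n,c,th in(("top",(302,254),105),("side",(196,254),None)):
    im=cv2.imread(f"pics/{n}0.png");w=im[c[1]-14:c[1]+15,c[0]-14:c[0]+15].max(2).astype(int)
    d=np.abs(w-np.median(w)); m=(w>np.median(w)+14)
    ys,xs=np.nonzero(m);h=cv2.convexHull(np.c_[xs,ys].astype(np.int32))
    e=cv2.fitEllipse(h);print(n,e,np.median(w));print(onz(n,(c[0]-14+e[0][0],c[1]-14+e[0][1]),11))
hz=np.array([671.9,116,0])
for yaw in(-.03,-.05,-.07):
    f=R.from_euler("z",yaw)
    P=[hz+f.apply(v) for v in([-84,-192,114],[-84,-192,56],[-48,-220,120],[-48,0,120])]
    print(yaw,P[0],proj("side",P),proj("top",P))
print("side bar obs",235+(430-405)/3.4,105+200/3.4,235+(433-405)/3.4,105+252/3.4)
print(go([580,-73,230],-.05))
E
```

```text
top ((13.751666069030762, 13.656229019165039), (17.166181564331055, 17.93882179260254), 159.96884155273438) 92.0
[ 435.6 -257.7   11. ]
side ((12.314919471740723, 15.894808769226074), (17.601301193237305, 24.176441192626953), 38.9497184753418) 153.0
[ 433.8 -268.2   11. ]
-0.03 [582.2 -73.4 114. ] [[243.8 162.7]
 [243.8 181. ]
 [260.  166. ]
 [246.2 121.4]] [[221.7 186.3]
 [223.7 191.3]
 [234.6 170.1]
 [135.9 168.6]]
-0.05 [578.4 -71.6 114. ] [[242.2 162.4]
 [242.2 180.8]
 [258.2 165.9]
 [246.2 121.3]] [[220.8 188. ]
 [223.  192.9]
 [234.1 172. ]
 [135.4 168.6]]
-0.07 [574.7 -69.7 114. ] [[240.6 162.2]
 [240.7 180.5]
 [256.4 165.8]
 [246.1 121.1]] [[220.  189.6]
 [222.1 194.4]
 [233.5 173.9]
 [135.  168.5]]
side bar obs 242.35294117647058 163.8235294117647 243.23529411764707 179.11764705882354
(array([560.2, 457.2,  19.7]), array([ 0. ,  0. , -0.4]))
```

>>> move_arm --fingers '[60,60,60,60,60,60,60,60,60,60]' --travel '[[560,457,20],[560,457,20],[560,457,20],[560,457,20],[560,457,20],[560,457,20],[560,457,20],[560,457,20],[560,457,20],[560,457,20]]' --dr '[[0,0,-0.37],[0,0,-0.37],[0,0,-0.37],[0,0,-0.37],[0,0,-0.37],[0,0,-0.37],[0,0,-0.37],[0,0,-0.37],[0,0,-0.37],[0,0,-0.37]]'

```text
clock: 1.1
position: [479.3, 124.3, 390.8]
ee_rot: [1.0, -0.023, -0.0, -0.0]
contact_force: [1.5, 0.3, -0.4]
gripper_width: 60.1
grasp_force: 0.0
```

```bash
python3 - <<'E'
from h import *
print(arm.read_state()); print(go([580.5,-73,230],-.045))
w=cv2.imread("pics/side0.png")[235:273,175:218];cv2.imwrite("pics/b.png",cv2.resize(w,None,fx=8,fy=8,interpolation=0))
E
```

```text
{'clock': 1.1, 'joints': array([ 5.82206540e-01,  1.74941687e-01, -3.23921732e-01, -1.70469364e-04,
       -1.07199967e+00,  9.43184796e-01]), 'joint_vel': array([-1.06004536,  0.17019051,  0.17052727,  0.0021146 ,  0.00246329,
        1.04990468]), 'joint_efforts': array([  3.69617969, -29.40502346,  16.68884039,   3.79688591,
        -0.13679731,  -0.70279408]), 'position': array([479.33589898, 124.26225636, 390.75299696]), 'ee_rot': array([ 9.99741380e-01, -2.27413108e-02, -7.00248738e-05, -4.25819854e-05]), 'contact_force': array([ 1.54646106,  0.25107302, -0.3868592 ]), 'wrist_torque': array([ 0.04857752, -0.07084403,  0.05392815]), 'grasp_force': 0.0, 'gripper_width': 60.12266204396104}
(array([110. , 192.5,   5.7]), array([-0.,  0., -0.]))
```

View pics/b.png

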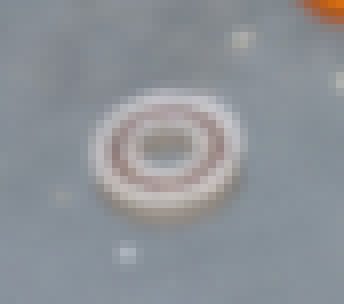

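Bearing crop: the top face is centred at crop (168,146), which is side pixel (195.5,252.7).

>>> move_arm --fingers '[50,50,50,50,50,50,50,50,50,50]' --travel '[[100,177,6],[100,177,6],[100,177,6],[100,177,6],[100,177,6],[100,177,6],[100,177,6],[100,177,6],[100,177,6],[100,177,6]]' --dr '[[0,0,0],[0,0,0],[0,0,0],[0,0,0],[0,0,0],[0,0,0],[0,0,0],[0,0,0],[0,0,0],[0,0,0]]'

```text
clock: 2.1
position: [570.6, -54.1, 385.2]
ee_rot: [1.0, -0.022, 0.0, -0.0]
contact_force: [0.7, -0.3, 0.2]
gripper_width: 49.7
grasp_force: 0.0
```

```bash
python3 - <<'E'
from h import *
s=arm.read_state();print(s["position"],s["ee_rot"],s["contact_force"],s["gripper_width"]); print(go([580.5,-73,98],-.045))
print(onz("side",(195.5,252.8),12),tri((301.75,253.66),(195.5,252.8)))
E
```

```text
[570.5516368  -54.14484005 385.24866593] [ 9.99757532e-01 -2.20183560e-02  2.54488149e-04 -7.16485078e-05] [ 0.73172705 -0.31559523  0.16110282] 49.701294716496825
(array([ 10.7,  18.4, 132.3]), array([-0.   , -0.001,  0.001]))
[ 437.27008802 -260.18287218   12.        ] (array([ 436.45784401, -257.88342618,    9.54749558]), np.float64(1.7468363679654801))
```

>>> move_arm --fingers '[50,50,50,50,50,50,0,0,0,0]' --travel '[[11,18,20],[11,18,60],[11,18,95],[11,18,120],[11,18,132],[11,18,132],[11,18,132],[11,18,132],[11,18,132],[11,18,132]]' --dr '[[0,0,0],[0,0,0],[0,0,0],[0,0,0],[0,0,0],[0,0,0],[0,0,0],[0,0,0],[0,0,0],[0,0,0]]'

```text
clock: 3.1
position: [583.0, -71.9, 255.0]
ee_rot: [1.0, -0.022, 0.005, -0.001]
contact_force: [3.4, 7.6, -0.9]
gripper_width: 10.5
grasp_force: 58.3
```

```bash
python3 - <<'E'
from h import *
a=cv2.resize(arm.get_image("top")[90:240,130:280],(400,400));b=cv2.resize(arm.get_image("side")[90:240,180:330],(400,400))
cv2.imwrite("pics/g1.png",np.hstack([a,b])[:,:,::-1])
E
```

```text
(no output)
```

View pics/g1.png

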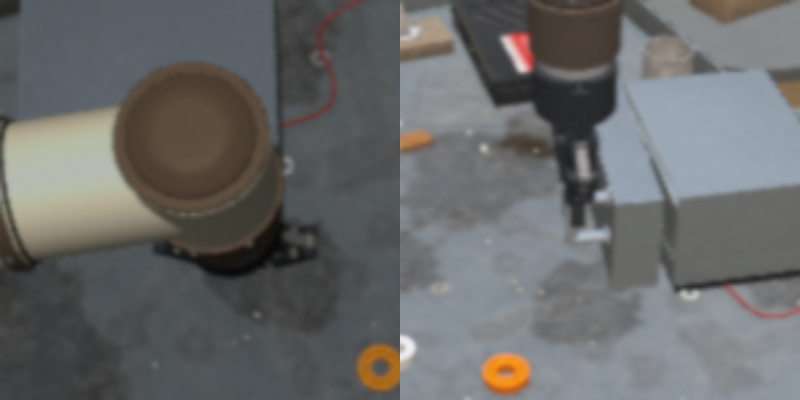

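Side view: the fingers straddle the handle bar at (575,225) and have closed on it (width 10.5, 58 N). Next I'll compute the door arc.

```bash
cat >> h.py <<'E'
def arc(H,dpsi,n,lift=0):
    "rotate the commanded tool about vertical axis at H by dpsi in n rows; tool-frame rows"
    s=arm.read_state();r=R.from_quat(s["ee_rot"]);p=s["position"];H=np.array([*H,p[2]])
    for k in range(1,n+1):
        a=dpsi*min(k,n)/n;f=R.from_euler("z",a)
        d=r.inv().apply(H+f.apply(p-H)-p);print([int(round(d[0])),int(round(d[1])),0],[0,0,round(-a,3)])
E
python3 - <<'E'
from h import *
s=arm.read_state();print(s["position"],s["contact_force"],R.from_quat(s["ee_rot"]).as_euler("zyx"));arc((672,116),-.76,10)
E
```

```text
[582.989898   -71.88566607 254.97481335] [4.16972919 6.96002876 0.35834159] [ 0.04435498  0.00929541 -3.139154  ]
[-14, -7, 0] [0, 0, 0.076]
[-28, -14, 0] [0, 0, 0.152]
[-41, -23, 0] [0, 0, 0.228]
[-54, -33, 0] [0, 0, 0.304]
[-65, -44, 0] [0, 0, 0.38]
[-76, -55, 0] [0, 0, 0.456]
[-86, -67, 0] [0, 0, 0.532]
[-95, -80, 0] [0, 0, 0.608]
[-103, -94, 0] [0, 0, 0.684]
[-110, -108, 0] [0, 0, 0.76]
```

>>> move_arm --fingers '[0,0,0,0,0,0,0,0,0,0]' --travel '[[-14,-7,0],[-28,-14,0],[-41,-23,0],[-54,-33,0],[-65,-44,0],[-76,-55,0],[-86,-67,0],[-95,-80,0],[-103,-94,0],[-110,-108,0]]' --dr '[[0,0,0.076],[0,0,0.152],[0,0,0.228],[0,0,0.304],[0,0,0.38],[0,0,0.456],[0,0,0.532],[0,0,0.608],[0,0,0.684],[0,0,0.76]]'

```text
clock: 4.2
position: [477.0, 40.4, 254.9]
ee_rot: [0.92, -0.393, 0.002, -0.002]
contact_force: [4.0, 1.5, 0.3]
gripper_width: 10.6
grasp_force: 59.1
```

```bash
python3 - <<'E'
from h import *
s=arm.read_state();print(s["position"],s["contact_force"],s["wrist_torque"],s["gripper_width"],R.from_quat(s["ee_rot"]).as_euler("zyx"))
psi=R.from_quat(s["ee_rot"]).as_euler("zyx")[0];arc((672,116),-.78,10)
E
```

```text
[476.98941948  40.41809386 254.92021372] [4.02686597 1.45829373 0.34455178] [ 0.01596635 -0.68849348  0.15936997] 10.606176310978874 [ 0.80705463  0.00604539 -3.13997339]
[-15, -7, 0] [0, 0, 0.078]
[-29, -15, 0] [0, 0, 0.156]
[-43, -24, 0] [0, 0, 0.234]
[-55, -34, 0] [0, 0, 0.312]
[-67, -45, 0] [0, 0, 0.39]
[-78, -57, 0] [0, 0, 0.468]
[-89, -70, 0] [0, 0, 0.546]
[-98, -83, 0] [0, 0, 0.624]
[-106, -98, 0] [0, 0, 0.702]
[-113, -112, 0] [0, 0, 0.78]
```

>>> move_arm --fingers '[0,0,0,0,0,0,0,0,0,0]' --travel '[[-15,-7,0],[-29,-15,0],[-43,-24,0],[-55,-34,0],[-67,-45,0],[-78,-57,0],[-89,-70,0],[-98,-83,0],[-106,-98,0],[-113,-112,0]]' --dr '[[0,0,0.078],[0,0,0.156],[0,0,0.234],[0,0,0.312],[0,0,0.39],[0,0,0.468],[0,0,0.546],[0,0,0.624],[0,0,0.702],[0,0,0.78]]'

```text
clock: 5.2
position: [479.3, 199.4, 254.9]
ee_rot: [-0.701, 0.713, -0.001, 0.002]
contact_force: [4.0, -2.5, 0.4]
gripper_width: 10.4
grasp_force: 59.1
```

>>> move_arm --fingers '[0,45,45,45,45,45,45,45,45,45]' --travel '[[0,0,0],[0,0,0],[0,0,0],[0,0,0],[0,0,-20],[0,0,-60],[0,0,-100],[0,0,-110],[0,0,-110],[0,0,-110]]' --dr '[[0,0,0],[0,0,0],[0,0,0],[0,0,0],[0,0,0],[0,0,0],[0,0,0],[0,0,0],[0,0,0],[0,0,0]]'

```text
clock: 6.2
position: [478.0, 197.8, 361.7]
ee_rot: [-0.702, 0.713, 0.0, -0.001]
contact_force: [0.4, -0.1, 0.9]
gripper_width: 45.0
grasp_force: 0.0
```

```bash
python3 - <<'E'
from h import *
s=arm.read_state();print(s["position"],s["contact_force"],s["gripper_width"],s["joints"])
print(go([639.5,5.5,215],0.015))
a=arm.get_image("top");b=arm.get_image("side")
cv2.imwrite("pics/t2.png",a[:,:,::-1]);cv2.imwrite("pics/s2.png",b[:,:,::-1])
a=cv2.resize(a[70:250,80:260],(400,400));b=cv2.resize(b[70:230,210:370],(400,400))
cv2.imwrite("pics/g2.png",np.hstack([a,b])[:,:,::-1])
E
```

```text
[478.0201565  197.80345438 361.71753483] [ 0.36395417 -0.14742607  0.90339055] 45.00247100135083 [ 7.06180237e-01  2.40287375e-01 -3.17130113e-01 -9.01753526e-04
 -1.01537777e+00 -7.21328926e-01]
(array([ 189.8, -164.4,   -8.5]), array([ 2.000e-03,  1.000e-03, -1.601e+00]))
```

View pics/g2.png

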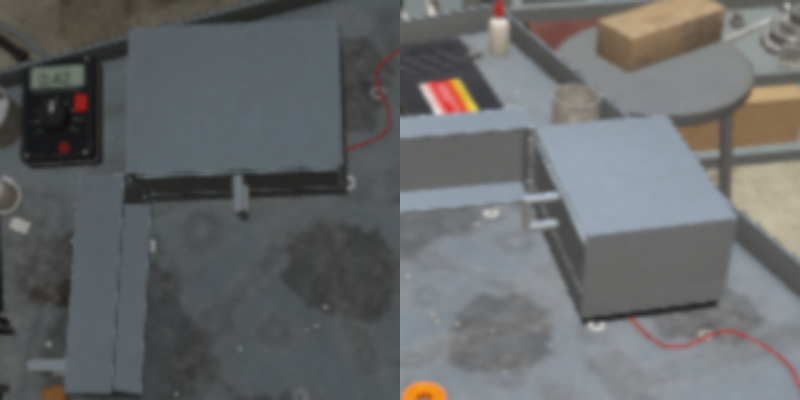

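Crops: the door is open at about a right angle. The tray pull shows at top crop (241,210) and at side crop (528,197–230).

```bash
python3 - <<'E'
from h import *
P=[[639.5,5.5,101],[639.5,5.5,55]]
p=proj("top",P);print(((p-[80,70])/.45).round(1)); p=proj("side",P);print(((p-[210,70])/.4+[400,0]).round(1))
E
```

```text
[[239.2 207.4]
 [246.5 218.6]]
[[523.9 194.6]
 [522.8 229.7]]
```

>>> move_arm --fingers '[45,45,45,45,45,45,45,45,45,45]' --travel '[[0,0,-10],[190,-164,-8],[190,-164,-8],[190,-164,-8],[190,-164,-8],[190,-164,-8],[190,-164,-8],[190,-164,-8],[190,-164,-8],[190,-164,-8]]' --dr '[[0,0,0],[0,0,-1.6],[0,0,-1.6],[0,0,-1.6],[0,0,-1.6],[0,0,-1.6],[0,0,-1.6],[0,0,-1.6],[0,0,-1.6],[0,0,-1.6]]'

```text
clock: 7.3
position: [640.0, 5.5, 370.1]
ee_rot: [0.989, -0.146, -0.001, 0.0]
contact_force: [0.7, -0.2, 0.0]
gripper_width: 44.9
grasp_force: 0.0
```

>>> move_arm --fingers '[45,45,45,45,45,45,45,45,45,45]' --travel '[[1,0,0],[1,0,10],[1,0,30],[1,0,60],[1,0,90],[1,0,115],[1,0,127],[1,0,127],[1,0,127],[1,0,127]]' --dr '[[0,0,-0.15],[0,0,-0.308],[0,0,-0.308],[0,0,-0.308],[0,0,-0.308],[0,0,-0.308],[0,0,-0.308],[0,0,-0.308],[0,0,-0.308],[0,0,-0.308]]'

```text
clock: 8.3
position: [641.3, 5.8, 245.6]
ee_rot: [1.0, 0.005, 0.002, -0.0]
contact_force: [0.9, -0.3, 0.0]
gripper_width: 45.2
grasp_force: 0.0
```

>>> move_arm --fingers '[0,0,0,0,0]' --travel '[[0,0,0],[0,0,0],[0,0,0],[0,0,0],[0,0,0]]' --dr '[[0,0,0],[0,0,0],[0,0,0],[0,0,0],[0,0,0]]'

```text
clock: 8.8
position: [640.8, 6.7, 245.0]
ee_rot: [1.0, 0.006, 0.001, -0.001]
contact_force: [-2.0, 5.8, 4.4]
gripper_width: 8.1
grasp_force: 58.7
```

>>> move_arm --fingers '[0,0,0,0,0,0,0,0,0,0]' --travel '[[-10,0,0],[-25,0,0],[-40,0,0],[-55,0,0],[-70,0,0],[-85,0,0],[-100,0,0],[-112,0,0],[-120,0,0],[-120,0,0]]' --dr '[[0,0,0],[0,0,0],[0,0,0],[0,0,0],[0,0,0],[0,0,0],[0,0,0],[0,0,0],[0,0,0],[0,0,0]]'

```text
clock: 9.8
position: [519.6, 3.8, 244.9]
ee_rot: [1.0, 0.005, -0.0, 0.0]
contact_force: [-0.9, -2.2, 6.1]
gripper_width: 8.2
grasp_force: 59.6
```

>>> move_arm --fingers '[0,45,45,45,45,45,45,45,45,45]' --travel '[[0,0,0],[0,0,0],[0,0,0],[0,0,0],[0,0,-20],[0,0,-60],[0,0,-90],[0,0,-100],[0,0,-100],[0,0,-100]]' --dr '[[0,0,0],[0,0,0],[0,0,0],[0,0,0],[0,0,0],[0,0,0],[0,0,0],[0,0,0],[0,0,0],[0,0,0]]'

```text
clock: 10.8
position: [520.1, 4.4, 342.5]
ee_rot: [1.0, 0.005, -0.001, 0.0]
contact_force: [-0.0, 0.2, -0.3]
gripper_width: 44.9
grasp_force: 0.0
```

```bash
python3 - <<'E'
from h import *
print(go([436.5,-259,120],0))
E
```

```text
(array([-86. , 262.6,  67.7]), array([0.   , 0.003, 0.01 ]))
```

>>> move_arm --fingers '[65,65,65,65,65,65,65,65,65,65]' --travel '[[-86,263,0],[-86,263,0],[-86,263,0],[-86,263,0],[-86,263,40],[-86,263,68],[-86,263,68],[-86,263,68],[-86,263,68],[-86,263,68]]' --dr '[[0,0,0],[0,0,0],[0,0,0],[0,0,0],[0,0,0],[0,0,0],[0,0,0],[0,0,0],[0,0,0],[0,0,0]]'

```text
clock: 11.8
position: [438.2, -258.6, 276.9]
ee_rot: [1.0, 0.006, 0.001, 0.0]
contact_force: [-1.1, 0.1, 1.3]
gripper_width: 65.0
grasp_force: 0.0
```

```bash
python3 - <<'E'
from h import *
s=arm.read_state();print(s["position"],s["joints"])
a=arm.get_image("top");b=arm.get_image("side")
cv2.imwrite("pics/s3.png",b[:,:,::-1])
a=cv2.resize(a[60:260,90:290],(400,400));b=cv2.resize(b[110:310,150:350],(400,400))
cv2.imwrite("pics/g3.png",np.hstack([a,b])[:,:,::-1])
print(go([436.5,-259,20],0))
E
```

```text
[ 438.24974806 -258.60607096  276.93893193] [-2.13608034e-01  3.25929124e-01 -4.47127140e-01  2.83932280e-04
 -7.95421717e-01  1.79630752e+00]
(array([ -1.8,   0.3, 102. ]), array([ 0.001, -0.002,  0.012]))
```

View pics/g3.png

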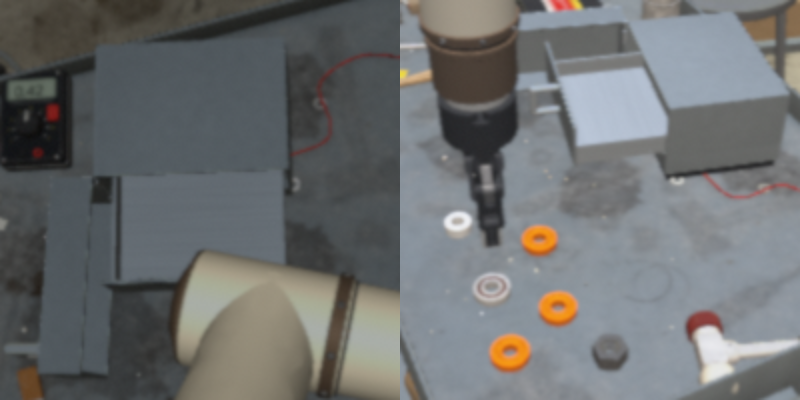

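Crops: the tray is out, the gripper is above the bearing (side crop (492,288)), and the neighbours are clear.

>>> move_arm --fingers '[65,65,65,65,65,65,65]' --travel '[[-1,0,20],[-1,0,50],[-1,0,80],[-1,0,95],[-1,0,101],[-1,0,101],[-1,0,101]]' --dr '[[0,0,0],[0,0,0],[0,0,0],[0,0,0],[0,0,0],[0,0,0],[0,0,0]]'

```text
clock: 12.6
position: [437.0, -259.3, 175.9]
ee_rot: [1.0, 0.005, 0.001, 0.0]
contact_force: [0.3, -0.2, -0.3]
gripper_width: 65.2
grasp_force: 0.0
```

>>> move_arm --fingers '[65,65,0,0,0,0,0,0]' --travel '[[0,0,3],[0,0,3],[0,0,3],[0,0,3],[0,0,3],[0,0,3],[0,0,3],[0,0,3]]' --dr '[[0,0,0],[0,0,0],[0,0,0],[0,0,0],[0,0,0],[0,0,0],[0,0,0],[0,0,0]]'

```text
clock: 13.4
position: [436.4, -259.5, 172.7]
ee_rot: [1.0, 0.005, 0.0, 0.0]
contact_force: [-1.4, 1.3, 4.7]
gripper_width: 39.1
grasp_force: 59.9
```

>>> move_arm --fingers '[0,0,0,0,0,0,0,0,0,0]' --travel '[[0,0,-15],[0,0,-45],[0,0,-80],[0,0,-110],[15,-20,-130],[35,-50,-140],[60,-88,-140],[85,-125,-140],[110,-163,-140],[135,-200,-140]]' --dr '[[0,0,0],[0,0,0],[0,0,0],[0,0,0],[0,0,0],[0,0,0],[0,0,0],[0,0,0],[0,0,0],[0,0,0]]'

```text
clock: 14.4
position: [569.7, -56.4, 311.8]
ee_rot: [1.0, 0.005, -0.0, -0.0]
contact_force: [-0.5, 0.5, -0.8]
gripper_width: 39.2
grasp_force: 60.9
```

```bash
python3 - <<'E'
from h import *
s=arm.read_state();print(s["position"],s["gripper_width"],s["grasp_force"],go([617.5,5.5,145],0.015))
E
```

```text
[569.67087859 -56.44478612 311.82539189] 39.1513607682556 60.94437916469815 (array([ 48.5, -61.5,  11.8]), array([-0.   ,  0.   , -0.005]))
```

>>> move_arm --fingers '[0,0,0,0,0,0,0,0,0,0]' --travel '[[24,-30,0],[46,-58,0],[46,-59,0],[46,-59,15],[46,-59,35],[46,-59,55],[46,-59,72],[46,-59,80],[46,-59,80],[46,-59,80]]' --dr '[[0,0,0],[0,0,0],[0,0,0],[0,0,0],[0,0,0],[0,0,0],[0,0,0],[0,0,0],[0,0,0],[0,0,0]]'

```text
clock: 15.4
position: [614.9, 1.2, 232.5]
ee_rot: [1.0, 0.005, 0.0, 0.0]
contact_force: [0.2, 0.1, -0.5]
gripper_width: 39.0
grasp_force: 61.0
```

Lowering the last ~11 mm gently.

>>> move_arm --fingers '[0,0,0,0,0]' --travel '[[2,-3,4],[2,-3,8],[2,-3,10],[2,-3,11],[2,-3,11]]' --dr '[[0,0,0],[0,0,0],[0,0,0],[0,0,0],[0,0,0]]'

```text
clock: 15.9
position: [616.7, 4.4, 220.9]
ee_rot: [1.0, 0.005, 0.0, 0.0]
contact_force: [-0.0, 1.2, -1.0]
gripper_width: 39.3
grasp_force: 61.0
```

>>> move_arm --fingers '[0,0,50,55,60,60,60,60,60,60]' --travel '[[0,0,1],[0,0,1],[0,0,1],[0,0,1],[0,0,1],[0,0,1],[0,0,-20],[0,0,-60],[0,0,-110],[0,0,-130]]' --dr '[[0,0,0],[0,0,0],[0,0,0],[0,0,0],[0,0,0],[0,0,0],[0,0,0],[0,0,0],[0,0,0],[0,0,0]]'

```text
clock: 16.9
position: [617.6, 4.4, 356.3]
ee_rot: [1.0, 0.005, 0.004, -0.0]
contact_force: [0.8, -0.2, 0.1]
gripper_width: 60.3
grasp_force: 0.0
```

```bash
python3 - <<'E'
from h import *
a=arm.get_image("top");b=arm.get_image("side")
a=cv2.resize(a[60:260,90:290],(400,400));b=cv2.resize(b[90:240,180:330],(400,400))
cv2.imwrite("pics/g4.png",np.hstack([a,b])[:,:,::-1])
print(go([519.6,4,215],0.012),arm.read_state()["position"])
E
```

```text
(array([-97.6,  -0.6, -15.3]), array([-0.001, -0.009, -0.001])) [617.36929171   4.48426717 355.52289368]
```

View pics/g4.png

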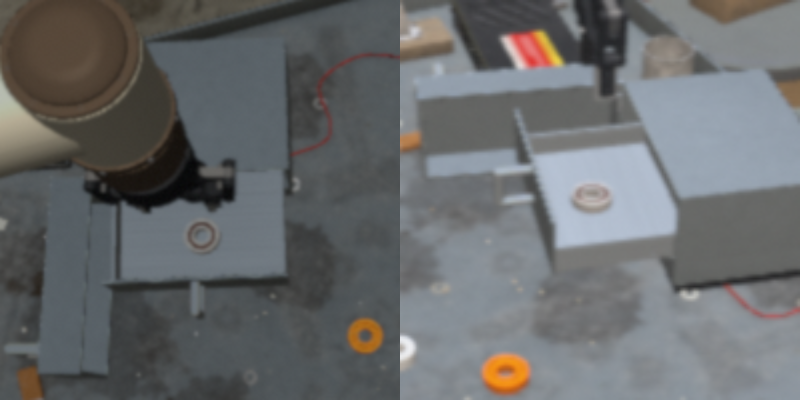

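The bearing lies flat on the tray floor (top crop (201,236), side crop (591,197)). Next I'll push the tray home by its pull.

>>> move_arm --fingers '[45,45,45,45,45,45,45,45,45,45]' --travel '[[-45,0,0],[-90,0,0],[-97,0,0],[-97,0,10],[-97,0,40],[-97,0,75],[-97,0,100],[-97,0,109],[-97,0,109],[-97,0,109]]' --dr '[[0,0,0],[0,0,0],[0,0,0],[0,0,0],[0,0,0],[0,0,0],[0,0,0],[0,0,0],[0,0,0],[0,0,0]]'

```text
clock: 18.0
position: [520.7, 3.6, 242.3]
ee_rot: [1.0, 0.005, 0.001, 0.0]
contact_force: [0.5, -0.0, -0.8]
gripper_width: 44.9
grasp_force: 0.0
```

>>> move_arm --fingers '[0,0,0,0,0]' --travel '[[0,0,0],[0,0,0],[0,0,0],[0,0,0],[0,0,0]]' --dr '[[0,0,0],[0,0,0],[0,0,0],[0,0,0],[0,0,0]]'

```text
clock: 18.5
position: [520.1, 3.5, 243.1]
ee_rot: [1.0, 0.005, 0.001, -0.0]
contact_force: [-0.8, 0.9, 4.8]
gripper_width: 8.6
grasp_force: 59.0
```

>>> move_arm --fingers '[0,0,0,0,0,0,0,0,0,0]' --travel '[[6,0,0],[18,0,0],[32,0,0],[46,0,0],[60,0,0],[74,-1,0],[88,-1,0],[102,-1,0],[112,-1,0],[117,-1,0]]' --dr '[[0,0,0],[0,0,0],[0,0,0],[0,0,0],[0,0,0],[0,0,0],[0,0,0],[0,0,0],[0,0,0],[0,0,0]]'

```text
clock: 19.5
position: [638.0, 6.6, 243.1]
ee_rot: [1.0, 0.006, 0.002, -0.001]
contact_force: [-2.1, 5.4, 6.5]
gripper_width: 8.2
grasp_force: 59.0
```

>>> move_arm --fingers '[0,0,0,0,0]' --travel '[[1,0,0],[2,0,0],[3,0,0],[4,0,0],[4,0,0]]' --dr '[[0,0,0],[0,0,0],[0,0,0],[0,0,0],[0,0,0]]'

```text
clock: 20.0
position: [640.3, 6.7, 243.1]
ee_rot: [1.0, 0.005, -0.0, -0.001]
contact_force: [-3.8, 5.7, 7.7]
gripper_width: 8.3
grasp_force: 59.3
```

>>> move_arm --fingers '[0,0,0,0,0]' --travel '[[1,0,0],[2,0,0],[3,0,0],[4,0,0],[4,0,0]]' --dr '[[0,0,0],[0,0,0],[0,0,0],[0,0,0],[0,0,0]]'

```text
clock: 20.5
position: [641.8, 6.7, 243.1]
ee_rot: [1.0, 0.005, -0.004, -0.0]
contact_force: [-14.1, 7.7, 14.1]
gripper_width: 8.4
grasp_force: 60.2
```

Firm stop, so the tray is home. Releasing it and going back to the door handle.

>>> move_arm --fingers '[0,45,45,45,45,45,45,45,45,45]' --travel '[[0,0,0],[0,0,0],[0,0,0],[0,0,0],[0,0,-20],[0,0,-60],[0,0,-100],[0,0,-125],[0,0,-125],[0,0,-125]]' --dr '[[0,0,0],[0,0,0],[0,0,0],[0,0,0],[0,0,0],[0,0,0],[0,0,0],[0,0,0],[0,0,0],[0,0,0]]'

```text
clock: 21.5
position: [644.6, 5.4, 366.8]
ee_rot: [1.0, 0.005, 0.0, -0.0]
contact_force: [1.1, -0.6, -1.2]
gripper_width: 45.2
grasp_force: 0.0
```

```bash
python3 - <<'E'
from h import *
print(go([479,199,213],-1.588),arm.read_state()["position"])
E
```

```text
(array([-163.7, -195.1,   -1.2]), array([-1.000e-03,  0.000e+00,  1.597e+00])) [644.55411289   5.39304249 366.76363641]
```

>>> move_arm --fingers '[45,45,45,45,45,45,45,45,45,45]' --travel '[[-164,-195,-1],[-164,-195,-1],[-164,-195,-1],[-164,-195,-1],[-164,-195,-1],[-164,-195,-1],[-164,-195,-1],[-164,-195,-1],[-164,-195,-1],[-164,-195,-1]]' --dr '[[0,0,1.597],[0,0,1.597],[0,0,1.597],[0,0,1.597],[0,0,1.597],[0,0,1.597],[0,0,1.597],[0,0,1.597],[0,0,1.597],[0,0,1.597]]'

```text
clock: 22.5
position: [478.3, 198.9, 365.9]
ee_rot: [0.751, -0.66, -0.0, 0.002]
contact_force: [0.2, 0.5, -0.5]
gripper_width: 45.0
grasp_force: 0.0
```

```bash
python3 - <<'E'
from h import *
print(go([479,199,98],-1.588),arm.read_state()["position"])
E
```

```text
(array([ -0.2,  -1.1, 112.9]), array([ 0.003, -0.002,  0.145])) [478.34971113 198.88808824 365.87194698]
```

>>> move_arm --fingers '[45,45,45,45,45,45,45,45,45,45]' --travel '[[0,-1,0],[0,-1,0],[0,-1,20],[0,-1,50],[0,-1,80],[0,-1,105],[0,-1,113],[0,-1,113],[0,-1,113],[0,-1,113]]' --dr '[[0,0,0.12],[0,0,0.12],[0,0,0.12],[0,0,0.12],[0,0,0.12],[0,0,0.12],[0,0,0.12],[0,0,0.12],[0,0,0.12],[0,0,0.12]]'

```text
clock: 23.5
position: [480.1, 199.5, 256.2]
ee_rot: [0.712, -0.702, 0.0, -0.001]
contact_force: [0.2, -0.6, 0.0]
gripper_width: 44.6
grasp_force: 0.0
```

>>> move_arm --fingers '[0,0,0,0,0]' --travel '[[0,0,0],[0,0,0],[0,0,0],[0,0,0],[0,0,0]]' --dr '[[0,0,0],[0,0,0],[0,0,0],[0,0,0],[0,0,0]]'

```text
clock: 24.0
position: [480.0, 199.3, 255.7]
ee_rot: [0.712, -0.702, 0.0, -0.001]
contact_force: [-1.7, -0.6, 4.8]
gripper_width: 10.7
grasp_force: 58.8
```

```bash
python3 - <<'E'
from h import *
s=arm.read_state();print(s["position"],s["contact_force"],s["gripper_width"],R.from_quat(s["ee_rot"]).as_euler("zyx"))
arc((672,116),.79,10)
E
```

```text
[479.95791395 199.26123366 255.73852703] [-1.65669494 -0.55048241  4.76307972] 10.683969438972571 [ 1.55646106e+00  1.40608702e-03 -3.14077628e+00]
[15, 6, 0] [0, 0, -0.079]
[31, 11, 0] [0, 0, -0.158]
[47, 15, 0] [0, 0, -0.237]
[64, 17, 0] [0, 0, -0.316]
[80, 18, 0] [0, 0, -0.395]
[97, 18, 0] [0, 0, -0.474]
[113, 17, 0] [0, 0, -0.553]
[129, 14, 0] [0, 0, -0.632]
[145, 10, 0] [0, 0, -0.711]
[161, 5, 0] [0, 0, -0.79]
```

>>> move_arm --fingers '[0,0,0,0,0,0,0,0,0,0]' --travel '[[15,6,0],[31,11,0],[47,15,0],[64,17,0],[80,18,0],[97,18,0],[113,17,0],[129,14,0],[145,10,0],[161,5,0]]' --dr '[[0,0,-0.079],[0,0,-0.158],[0,0,-0.237],[0,0,-0.316],[0,0,-0.395],[0,0,-0.474],[0,0,-0.553],[0,0,-0.632],[0,0,-0.711],[0,0,-0.79]]'

```text
clock: 25.0
position: [478.4, 38.0, 255.8]
ee_rot: [0.928, -0.372, 0.002, -0.002]
contact_force: [4.9, 1.4, -1.0]
gripper_width: 10.4
grasp_force: 58.4
```

```bash
python3 - <<'E'
from h import *
s=arm.read_state();print(s["position"],s["contact_force"],s["gripper_width"],R.from_quat(s["ee_rot"]).as_euler("zyx"))
arc((672,116),.74,10)
E
```

```text
[478.39342683  38.03384135 255.76541163] [ 4.89235324  1.39755066 -1.01773826] 10.424433349023586 [ 0.76265833  0.00525771 -3.13956873]
[14, 6, 0] [0, 0, -0.074]
[29, 11, 0] [0, 0, -0.148]
[44, 14, 0] [0, 0, -0.222]
[59, 17, 0] [0, 0, -0.296]
[75, 18, 0] [0, 0, -0.37]
[90, 19, 0] [0, 0, -0.444]
[105, 18, 0] [0, 0, -0.518]
[121, 16, 0] [0, 0, -0.592]
[136, 13, 0] [0, 0, -0.666]
[151, 8, 0] [0, 0, -0.74]
```

>>> move_arm --fingers '[0,0,0,0,0,0,0,0,0,0]' --travel '[[14,6,0],[29,11,0],[44,14,0],[59,17,0],[75,18,0],[90,19,0],[105,18,0],[121,16,0],[136,13,0],[151,8,0]]' --dr '[[0,0,-0.074],[0,0,-0.148],[0,0,-0.222],[0,0,-0.296],[0,0,-0.37],[0,0,-0.444],[0,0,-0.518],[0,0,-0.592],[0,0,-0.666],[0,0,-0.74]]'

```text
clock: 26.0
position: [582.6, -71.2, 255.8]
ee_rot: [1.0, -0.011, 0.003, -0.001]
contact_force: [3.3, 8.1, 3.1]
gripper_width: 10.4
grasp_force: 58.9
```

```bash
python3 - <<'E'
from h import *
s=arm.read_state();print(s["position"],s["contact_force"],s["gripper_width"],R.from_quat(s["ee_rot"]).as_euler("zyx"))
arc((672,116),.06,6)
E
```

```text
[582.55334132 -71.15129112 255.80891855] [3.33148734 8.11547021 3.12264657] 10.372008577863943 [ 0.02265459  0.00686618 -3.13909173]
[2, 1, 0] [0, 0, -0.01]
[4, 2, 0] [0, 0, -0.02]
[6, 2, 0] [0, 0, -0.03]
[8, 3, 0] [0, 0, -0.04]
[10, 4, 0] [0, 0, -0.05]
[11, 5, 0] [0, 0, -0.06]
```

>>> move_arm --fingers '[0,0,0,0,0,0]' --travel '[[2,1,0],[4,2,0],[6,2,0],[8,3,0],[9,4,0],[9,4,0]]' --dr '[[0,0,-0.01],[0,0,-0.02],[0,0,-0.03],[0,0,-0.04],[0,0,-0.05],[0,0,-0.05]]'

```text
clock: 26.6
position: [591.1, -74.9, 255.8]
ee_rot: [1.0, 0.012, 0.004, -0.001]
contact_force: [4.0, 7.2, 2.4]
gripper_width: 10.8
grasp_force: 59.1
```

>>> move_arm --fingers '[0,0,0,0]' --travel '[[1,0,0],[2,1,0],[3,1,0],[3,1,0]]' --dr '[[0,0,0],[0,0,0],[0,0,0],[0,0,0]]'

```text
clock: 27.0
position: [593.7, -75.8, 255.8]
ee_rot: [1.0, 0.013, 0.003, -0.001]
contact_force: [3.0, 8.0, 3.7]
gripper_width: 10.6
grasp_force: 58.9
```

>>> move_arm --fingers '[0,0,0,0,0]' --travel '[[1,0,0],[2,1,0],[3,1,0],[4,1,0],[4,1,0]]' --dr '[[0,0,0],[0,0,0],[0,0,0],[0,0,0],[0,0,0]]'

```text
clock: 27.5
position: [596.7, -76.7, 255.8]
ee_rot: [1.0, 0.013, 0.001, -0.001]
contact_force: [-0.7, 7.5, 5.5]
gripper_width: 10.6
grasp_force: 59.2
```

>>> move_arm --fingers '[0,0,0,0,0]' --travel '[[1,0,0],[2,0,0],[3,0,0],[3,0,0],[3,0,0]]' --dr '[[0,0,0],[0,0,0],[0,0,0],[0,0,0],[0,0,0]]'

```text
clock: 28.0
position: [597.8, -76.7, 255.7]
ee_rot: [1.0, 0.013, -0.002, -0.001]
contact_force: [-7.6, 8.8, 10.3]
gripper_width: 10.6
grasp_force: 59.9
```

>>> move_arm --fingers '[0,0,0,0,0]' --travel '[[1,0,0],[2,0,0],[3,0,0],[3,0,0],[3,0,0]]' --dr '[[0,0,0],[0,0,0],[0,0,0],[0,0,0],[0,0,0]]'

```text
clock: 28.5
position: [598.8, -76.7, 255.7]
ee_rot: [1.0, 0.013, -0.006, -0.001]
contact_force: [-15.0, 9.9, 16.3]
gripper_width: 10.8
grasp_force: 60.6
```

>>> move_arm --fingers '[0,45,45,45,45,45,45,45,45,45]' --travel '[[0,0,0],[0,0,0],[0,0,0],[0,0,0],[0,0,-20],[0,0,-60],[0,0,-110],[0,60,-140],[0,110,-140],[0,160,-140]]' --dr '[[0,0,0],[0,0,0],[0,0,0],[0,0,0],[0,0,0],[0,0,0],[0,0,0],[0,0,0],[0,0,0],[0,0,0]]'

```text
clock: 29.5
position: [605.9, -224.0, 396.3]
ee_rot: [1.0, 0.013, 0.002, 0.0]
contact_force: [1.7, 1.3, -0.8]
gripper_width: 45.1
grasp_force: 0.0
```

>>> move_arm --fingers '[45,45,45,45,45]' --travel '[[-50,0,0],[-90,0,0],[-120,0,0],[-130,0,0],[-130,0,0]]' --dr '[[0,0,0],[0,0,0],[0,0,0],[0,0,0],[0,0,0]]'

```text
clock: 30.0
position: [474.9, -226.1, 394.8]
ee_rot: [1.0, 0.011, 0.0, 0.0]
contact_force: [0.1, 1.0, -0.6]
gripper_width: 44.8
grasp_force: 0.0
```

```bash
python3 - <<'E'
from h import *
a=arm.get_image("top");b=arm.get_image("side")
a=cv2.resize(a[70:210,110:250],(400,400),interpolation=2);b=cv2.resize(b[90:220,220:350],(400,400),interpolation=2)
cv2.imwrite("pics/g5.png",np.hstack([a,b])[:,:,::-1])
E
```

```text
(no output)
```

View pics/g5.png

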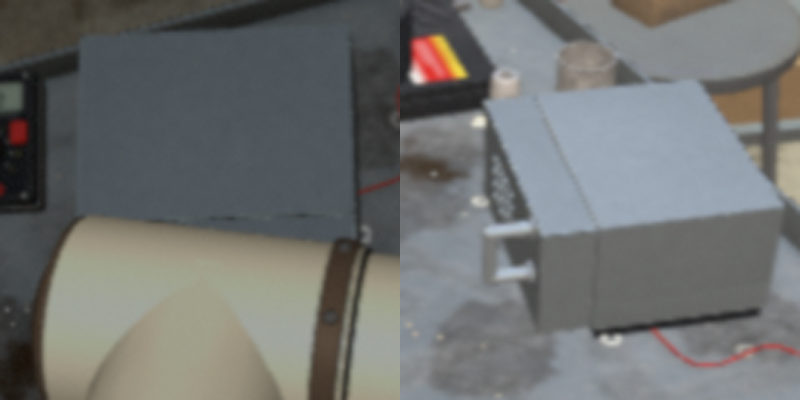

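The door is flush with the cabinet: the side crop shows only a thin uniform seam at (565,165), and the arm is clear. Handing in.

```bash
python3 -c "
from bench import arm
print(arm.job_done())"
```

```text
the job is handed in; nothing more can be done
None
```

I laid the bearing flat on the tray floor, pushed the tray home and closed the door. The job is handed in at about 30 s on the clock; the spacer and the black nut were not touched.

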